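Close up the transformer bay of a battery-backup unit

TASK

In the opened backup unit, thread the black rubber pad and then, on top of it, the dished steel washer (recess up) down the transformer's stud until each is fully home, and let go of them. Then pick up the grey cover plate and hold it level, hovering about 15 mm above the four screw bosses and not touching them, slot end over the green terminal strip, each of its four holes straight over its threaded hole; finish while still holding it there in the air, so that I can plug in the fan lead and start the screws. Leave the other things on the bench where they are.

Things in the scene. Friction and masses are not known exactly. Their poses are not given: they have to be found in the camera images.
- unit: Opened black backup unit, fixed, 160 x 270 mm, walls 74 mm high. Origin: on the bench under the stud's axis, z up; at yaw 0 its x points away from the robot. A square transformer bay (152 mm inside) is centred on the origin; its +x wall has a 46 mm notch with a green terminal strip (40 mm high) inside. The battery bay, with a battery 69 mm high, lies at y = 80 to 190 mm.
- seat (a point): Middle of the flat top of the yellow ring transformer (96 mm across), at the foot of the stud, 43 mm above the bench; axes as the unit.
- stud_tip (a point): Tip of the upright M8 stud (8 mm diameter, chamfered tip) in the middle of the transformer, 68 mm above the bench, below the boss tops.
- pad: Loose black rubber pad ring: 52 mm outside, 12 mm hole, 7 mm thick, 18 g. Origin: centre of its underside. Lies flat on the bench.
- washer: Loose dished steel washer: 52 mm outside, 12 mm hole, rim 6 mm thick, centre recessed on the upper side to 3 mm thick, underside flat, 60 to 100 g. Origin: centre of its underside; its z points up out of the recessed side. Lies flat on the bench, recess up.
- cover: Grey cover plate, 150 x 150 x 5 mm, 0.25 to 0.4 kg, flat on the bench. Origin: centre of its underside, z up. Grip it by the black 50 x 50 x 20 mm fan fixed centrally on top (5 to 25 mm above the underside, sides parallel to x and y). Four 8 mm holes, closer together at the plain end, so it fits one way only; a 10 x 40 mm slot near its +x edge goes over the terminal strip.
- hole_a (a point): Cover hole a (slot end, left seen from the plain end): its centre at the underside of the plate, at (60, 60) mm in the cover's x, y. Belongs over thread_a.
- hole_b (a point): Cover hole b (slot end, right seen from the plain end): its centre at the underside of the plate, at (60, -60) mm in the cover's x, y. Belongs over thread_b.
- hole_c (a point): Cover hole c (plain end, right seen from the plain end): its centre at the underside of the plate, at (-60, -44) mm in the cover's x, y. Belongs over thread_c.
- hole_d (a point): Cover hole d (plain end, left seen from the plain end): its centre at the underside of the plate, at (-60, 44) mm in the cover's x, y. Belongs over thread_d.
- thread_a (a point): Threaded hole a (brass insert): centre of the top of its black boss, 16 mm across, at (60, 60) mm in the unit's x, y, 74 mm above the bench.
- thread_b (a point): Threaded hole b (brass insert): centre of the top of its black boss, 16 mm across, at (60, -60) mm in the unit's x, y, 74 mm above the bench.
- thread_c (a point): Threaded hole c (brass insert): centre of the top of its black boss, 16 mm across, at (-60, -44) mm in the unit's x, y, 74 mm above the bench.
- thread_d (a point): Threaded hole d (brass insert): centre of the top of its black boss, 16 mm across, at (-60, 44) mm in the unit's x, y, 74 mm above the bench.
- battery: Bystander: spare dark grey sealed battery, 65 x 151 x 94 mm, standing near the far edge. Origin: under its middle.
- meter: Bystander: yellow hand multimeter, 150 x 75 x 35 mm, lying near the far edge. Origin: under its middle.
- tape: Bystander: roll of blue insulating tape lying flat, 68 mm across, 19 mm high, on the far right. Origin: under its middle.
- screwdriver: Bystander: orange-handled screwdriver, 200 mm long, lying left of the unit. Origin: about its middle.
- screw_tray: Bystander: grey divided tray with screws and the stud's nut, 70 x 110 x 24 mm, close in front of the robot. Origin: under its middle.
- cleaner_can: Bystander: red and steel spray can, 56 mm across, 170 mm high, standing far left of the unit. Origin: under its middle.
- spanner: Bystander: steel spanner, 160 mm long, lying on the far right. Origin: about its middle.

How it is judged:
By the outcome, as a careful person would: the job done as asked, in the order asked, and still so for the second after the job is handed in, while the arm keeps its last pose, push and grip.
It also fails if it takes over 72 s, if anything falls off the work surface, if the arm or the gripper's body presses on something with over 40 N, if the wrist force passes 120 N, or if a joint passes its speed limit or range.

ROBOT

A 6-joint arm with a two-finger parallel gripper is mounted at the origin on the work surface. World frame = base frame: x ahead of the robot, y to its left, z up, the work surface at z = 0. Lengths are in m, angles in rad, forces in N, time in s.
With the tool pointing down it reaches from about 0.4 to 0.825 m from the base axis. Payload 7 kg.
Tool frame: the origin (TCP) lies between the finger pads; the fingertips stand 17 mm ahead of it and the grasp point (between the pads) lies 2 mm behind it; z points along the fingers, y is the line along which they close (so a half turn about z gives the same grasp; the last joint's range is limited). The gripper opens to 88 mm and grips with 3 to 60 N. Pads are 19 mm wide; open, the fingers measure 130 mm over their backs; the gripper's body (78 mm by 193 mm) begins 47 mm behind the grasp point.
Start: joints at [1.559, 0.359, 0.012, 0, -1.224, -0.288], TCP at [0.199, 0.645, 0.244] pointing down, gripper open.
Joint ranges: [-3.07, 3.07], [-1.43, 2.12], [-1.02, 1.25], [-3.03, 1.67], [-3.05, -0], [-3.03, 3.03]. Speed limits (rad/s): [2.39, 2.39, 3.01, 3.14, 3.14, 3.14].

INTERFACE

Orientations are given as [roll, pitch, yaw] about the fixed x, y, z axes, in that order (R = Rz(yaw) Ry(pitch) Rx(roll)).
In Python, from rig import robot gives the robot as it stands.
- The arm moves only by the shell command python3 steer.py 'ROWS' [FORCE]. ROWS is a JSON object whose key "motion" holds a list of rows, 1 to 8 of them, each of 7 numbers: dx, dy, dz in m, then a rotation vector rx, ry, rz in rad, then the finger opening in m; each row shifts and turns the commanded pose from where the row before left it, along the tool's axes as they then stand; what a row does not reach is not made up. A row lasts 1/8 s, in which the tool goes at most 0.0625 m and 0.188 rad, less where a joint would pass 70% of its speed; a pose out of reach is approached as far as the arm can. The fingers move at their own pace and stop on an object; FORCE is the grip in N (left out, the last holds). Time passes only in rows, so rows that do not move let the fingers close. It prints the time, the measured TCP pose, the force, the opening and the grip force at its end. Input that does not fit is refused with a message, and nothing moves.
- robot.state(): the state, without advancing time (a new reading comes with each control period).
- robot.get_image(name): name is "side" or "top"; returns a dict with "frame" (420x560x3 uint8, red, green, blue), "fx", "fy", "cx", "cy" (pixels), "rvec" (rotation vector, rad) and "tvec" (3), from world to camera coordinates, as OpenCV has them. Camera axes: x right, y down, z forward; pixel columns grow to the right and rows downward; lengths in m; the calibration is good to about 2 mm. A picture is of the moment at which its call begins. There is no depth.
- robot.sign_off(): hands the job in; it is judged then, once.
The state is a dict: "t": time; "joints": joint angles; "qvel": joint speeds; "tau": joint torques, N m; "eef_pos": TCP position; "tcp_rot": TCP orientation; "ft_force": force on the tool from outside, world axes, zero at the start; "wrist_torque": the same for the moment, N m; "opening": finger opening in m; "grip_force": force on a finger pad.
Only numpy, scipy, OpenCV 4.12 (cv2) and the standard library are available. Lean on these libraries where they do the work, as an engineer would, in place of code of your own. Each camera call takes 0.05 s, during which the arm holds its last target. There are 200 camera calls.

## Working session

There is one attempt and no reset: what is moved stays moved. The work goes in short steps, Python scripts to look and compute and a shell command to move; the robot and the scene stay as the last step left them, time stands still between calls to the robot, and variables do not carry over. Pictures are saved under pics/ and viewed, at most 10 in all, crops included, and the job is handed in when it is done.

```bash
ls; mkdir -p pics
python3 - <<'E'
from rig import robot
import cv2
print(robot.state())
for n in("side","top"):
    d=robot.get_image(n); print({k:v for k,v in d.items() if k!="frame"})
    cv2.imwrite(f"pics/{n}0.png",d["frame"][:,:,::-1])
E
```

```text
pics
rig.py
steer.py
{'t': 0.0, 'joints': array([ 1.55909357e+00,  3.59366483e-01,  1.11072724e-02, -3.60685429e-04,
       -1.22410692e+00, -2.88052660e-01]), 'qvel': array([-4.71941931e-05, -1.34767062e-03,  2.45028333e-04, -2.09994945e-03,
        9.12424580e-04,  2.27460394e-03]), 'tau': array([-2.77938725e-04, -5.82710409e+01,  2.93062234e+01,  6.99726954e+00,
        6.94929447e-03, -1.57199293e-04]), 'eef_pos': array([0.19923298, 0.64446295, 0.24265503]), 'tcp_rot': array([ 3.13999119e+00, -1.20899719e-04, -2.99878144e-01]), 'ft_force': array([-0.2969832 , -0.91253902, -0.58254342]), 'wrist_torque': array([-0.03051208,  0.01840644,  0.02163622]), 'grip_force': 0.0, 'opening': 0.08768062239836577}
{'fx': 507.2867164121912, 'fy': 507.2867164121912, 'cx': 281.6879145199522, 'cy': 207.19508341958795, 'rvec': array([ 0.32184416, -2.87705895,  1.01362707]), 'tvec': array([0.5714314 , 0.1022824 , 1.81013084])}
{'fx': 397.40109113171695, 'fy': 397.40109113171695, 'cx': 283.31664712365654, 'cy': 214.49979040530488, 'rvec': array([ 2.14467303, -2.14829102,  0.16126889]), 'tvec': array([0.06053962, 0.56513873, 1.05589549])}
```
View pics/top0.png

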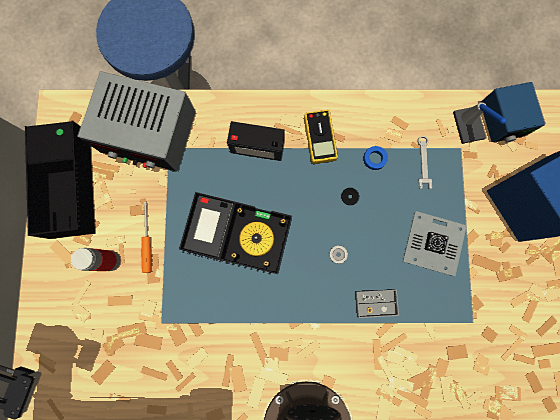

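View pics/side0.png

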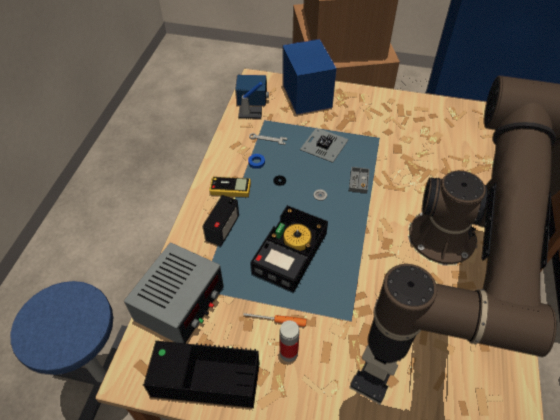

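Create h.py:
```python
import cv2, numpy as np
from rig import robot
def grab(n):
    d=robot.get_image(n); d["K"]=np.array([[d["fx"],0,d["cx"]],[0,d["fy"],d["cy"]],[0,0,1.]]); d["R"]=cv2.Rodrigues(d["rvec"])[0]; return d
def ray(d,uv):
    c=-d["R"].T@d["tvec"]; v=d["R"].T@np.linalg.solve(d["K"],[uv[0],uv[1],1.]); return c,v/np.linalg.norm(v)
def plane(d,uv,z):
    c,v=ray(d,uv); return c+v*(z-c[2])/v[2]
def tri(d1,u1,d2,u2):
    (a,v),(b,w)=ray(d1,u1),ray(d2,u2)
    s=np.linalg.lstsq(np.c_[v,-w],b-a,rcond=None)[0]; p,q=a+s[0]*v,b+s[1]*w
    return (p+q)/2,np.linalg.norm(p-q)
def proj(d,p): return cv2.projectPoints(np.array([p],float),d["rvec"],d["tvec"],d["K"],None)[0].ravel()
def crop(d,x,y,w,h,s): return cv2.resize(d["frame"][y:y+h,x:x+w,::-1],(w*s,h*s),interpolation=cv2.INTER_NEAREST)
```

Run:
```python
from h import *
t=grab("top"); s=grab("side")
np.savez("f0.npz",top=t["frame"],side=s["frame"])
a=np.hstack([crop(t,228,195,70,80,5),crop(t,398,205,70,80,5)])
cv2.imwrite("pics/m1.png",a)
a=np.vstack([np.hstack([crop(s,250,200,80,60,5),crop(s,295,120,60,60,5)]),np.hstack([crop(t,325,180,40,40,5),crop(t,320,235,40,40,5),crop(s,260,160,30,40,5),crop(s,305,175,30,40,5)])])
cv2.imwrite("pics/m2.png",a); print(a.shape)
```

```text
(500, 700, 3)
```

View pics/m1.png

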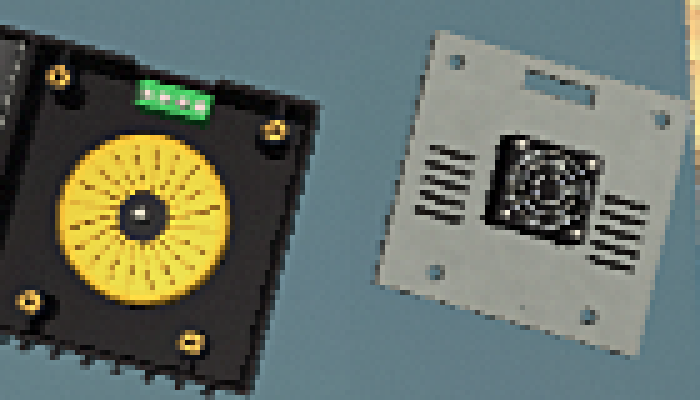

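View pics/m2.png

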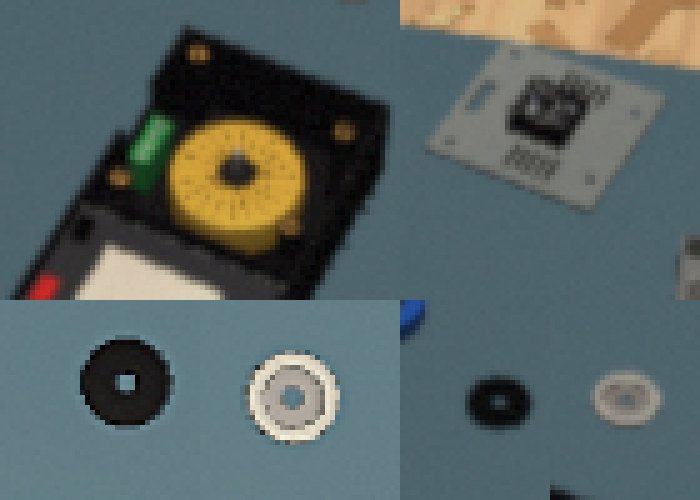

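```bash
cat >> h.py <<'E'
def cen(d,uv,r,f,th,it=3):
    "weighted centroid of f(rgb)>th within r px of uv"
    I=d["frame"].astype(float); w=np.clip(f(I[...,0],I[...,1],I[...,2])-th,0,None)
    Y,X=np.mgrid[:I.shape[0],:I.shape[1]]; uv=np.array(uv,float)
    for _ in range(it):
        m=w*(np.hypot(X-uv[0],Y-uv[1])<=r); uv=np.array([(m*X).sum(),(m*Y).sum()])/m.sum()
    return uv
yel=lambda r,g,b:(r+g)/2-b
blu=lambda r,g,b:b-r
dark=lambda r,g,b:-(r+g+b)/3
E
cat > m.py <<'E'
from h import *
f=np.load("f0.npz"); t=grab("top"); s=grab("side"); t["frame"]=f["top"]; s["frame"]=f["side"]
L=dict(a=(60,60),b=(60,-60),c=(-60,-44),d=(-60,44))
tb=dict(a=(239.8,210.2),b=(283,221),c=(266,263.4),d=(233.8,255.2))
sb=dict(a=(274,235.4),b=(289.6,210.4),c=(319,226.4),d=(308,245.6))
th=dict(a=(398+11.5,205+12.4),b=(398+132/1-0.,205+24),c=(398+118,205+63),d=(398+17.4,205+54.4))
th["b"]=(398+(660-350)/5,205+24);th["c"]=(398+(589-350)/5,205+63);th["a"]=(398+(457-350)/5,205+12.4);th["d"]=(398+(435-350)/5,205+54.4)
sh=dict(b=(295+(545-400)/5,120+57/5),c=(295+(636-400)/5,120+113/5),d=(295+(590-400)/5,120+177/5),a=(295+(450-400)/5,120+141/5))
def fit(P):
    A=np.array([L[k] for k in "abcd"])/1e3; B=np.array([P[k][:2] for k in "abcd"])
    a=A-A.mean(0); b=B-B.mean(0); H=a.T@b; y=np.arctan2(H[0,1]-H[1,0],H[0,0]+H[1,1])
    R=np.array([[np.cos(y),-np.sin(y)],[np.sin(y),np.cos(y)]]); o=B.mean(0)-R@A.mean(0)
    return o,np.degrees(y),((R@A.T).T+o-B)*1e3
P={};Q={}
for k in "abcd":
    u=cen(t,tb[k],4,yel,50); v=cen(s,sb[k],3,yel,20); P[k]=plane(t,u,.074); Q[k]=plane(s,v,.074)
    x,e=tri(t,u,s,v); print("boss",k,u.round(2),v.round(2),x.round(4),round(e,4))
for X in(P,Q): print("unit",*fit(X))
P={};Q={}
for k in "abcd":
    u=cen(t,th[k],2.5,blu,-5); v=cen(s,sh[k],2.5,blu,0); P[k]=plane(t,u,.0025); Q[k]=plane(s,v,.0025)
    x,e=tri(t,u,s,v); print("hole",k,u.round(2),v.round(2),x.round(4),round(e,4))
for X in(P,Q): print("cover",*fit(X))
for n,u,v,w,th1,th2,z in(("pad",(350,196),(280,180.5),dark,-60,-40,.0035),("washer",(338.5,254.5),(320,195),lambda r,g,b:r-b+0*g,-15,-5,.003)):
    u=cen(t,u,12,w,th1); v=cen(s,v,9,w,th2); x,e=tri(t,u,s,v); print(n,u,v,plane(t,u,z),plane(s,v,z),x,e)
u=cen(t,(256,238),22,yel,60); print("ring",u,plane(t,u,.043))
v=cen(s,(297,236),15,yel,40); print("ring s",v,plane(s,v,.040)); print(tri(t,u,s,v))
# fan top darkness
u=cen(t,(437.5,243),13,dark,-90); print("fan",u,plane(t,u,.025));
E
python3 m.py
```

```text
boss a [239.45 209.69] [273.5  235.17] [0.5743 0.1779 0.0693] 0.0002
boss b [282.62 220.55] [289.33 210.24] [0.5443 0.0616 0.0713] 0.0002
boss c [265.83 263.01] [318.15 226.08] [0.4322 0.1062 0.0691] 0.0011
boss d [233.61 254.81] [306.3  242.95] [0.4556 0.1907 0.078 ] 0.0053
unit [0.50058378 0.13398182] -14.121096394805186 [[-0.24667532  0.17187951]
 [ 0.05089009 -0.42649774]
 [ 0.17429312 -0.001669  ]
 [ 0.0214921   0.25628723]]
unit [0.50203233 0.13568683] -14.24896831267296 [[ 1.63328468 -2.08232178]
 [ 1.586564   -0.91608721]
 [ 0.69706385 -2.04688377]
 [-3.91691254  5.04529276]]
hole a [418.49 216.93] [301.26 146.36] [ 0.57   -0.3252  0.0083] 0.0146
hole b [459.59 228.49] [326.51 130.46] [ 0.5098 -0.4354  0.0171] 0.0369
hole c [444.9 267.7] [341.29 142.71] [ 0.4203 -0.3968 -0.0046] 0.0017
hole d [414.31 259.07] [332.5 156. ] [ 0.4441 -0.3113 -0.0037] 0.0006
cover [ 0.48907058 -0.3683305 ] -16.11040180331399 [[-0.04579827 -0.09032126]
 [ 0.07926284  0.13326055]
 [-0.09663541  0.09302484]
 [ 0.06317084 -0.13596413]]
cover [ 0.48395267 -0.36881482] -26.077311249201422 [[-14.16922881  -9.68781673]
 [ 18.6113591    0.10909555]
 [ -9.94223796   7.36963722]
 [  5.50010768   2.20908397]]
pad [349.47133449 195.86857097] [279.38207705 180.16097152] [ 0.62482126 -0.13113349  0.0035    ] [ 0.62430293 -0.1287161   0.0035    ] [ 6.25241872e-01 -1.31714913e-01  1.06122958e-04] 0.0004803804291229251
washer [338.06540505 254.05135015] [319.88780767 194.53577562] [ 0.45800187 -0.09466101  0.003     ] [ 0.45790367 -0.09174996  0.003     ] [ 0.45823826 -0.09523569 -0.00111278] 8.167423700953661e-05
ring [256.21268261 238.14605267] [0.49979796 0.13379297 0.043     ]
ring s [296.98458914 235.50043739] [0.49949464 0.14087806 0.04      ]
(array([0.50071782, 0.13456492, 0.03107337]), np.float64(0.00025538524081199015))
fan [435.0431207  242.77448371] [ 0.48768137 -0.36171045  0.025     ]
```

```bash
cat > d.py <<'E'
import sys,numpy as np
from rig import robot
from scipy.spatial.transform import Rotation as Ro
s=robot.state(); R=Ro.from_euler("xyz",s["tcp_rot"])
t=np.array(list(map(float,sys.argv[1:4]))); Rt=Ro.from_euler("xyz",[np.pi,0,float(sys.argv[4])])
print("t",round(s["t"],2),"pos",s["eef_pos"].round(4),"j6",s["joints"][5].round(2),"d_tool",R.inv().apply(t-s["eef_pos"]).round(4),"d_in_target_frame",Rt.inv().apply(t-s["eef_pos"]).round(4),"rot",(R.inv()*Rt).as_rotvec().round(4))
E
python3 steer.py '{"motion": [[0.0424, 0.041, 0, 0, 0, 0, 0.088], [0.0424, 0.041, 0, 0, 0, 0, 0.088], [0.0424, 0.041, 0, 0, 0, 0, 0.088], [0.0424, 0.041, 0, 0, 0, 0, 0.088], [0.0424, 0.041, 0, 0, 0, 0, 0.088], [0.0424, 0.041, 0, 0, 0, 0, 0.088], [0.0424, 0.041, 0, 0, 0, 0, 0.088], [0.0424, 0.041, 0, 0, 0, 0, 0.088]]}'
python3 steer.py '{"motion": [[0.0424, 0.041, 0.019, 0, 0, 0, 0.088], [0.0424, 0.041, 0.019, 0, 0, 0, 0.088], [0.0424, 0.041, 0.019, 0, 0, 0, 0.088], [0.0424, 0.041, 0.019, 0, 0, 0, 0.088], [0.0424, 0.041, 0.019, 0, 0, 0, 0.088], [0.0424, 0.041, 0.019, 0, 0, 0, 0.088], [0.0424, 0.041, 0.019, 0, 0, 0, 0.088], [0, 0, 0, 0, 0, 0, 0.088]]}'
python3 d.py .6248 -.1311 .019 -.3
```

```text
t: 1.3
eef_pos: [0.4271, 0.2296, 0.244]
tcp_rot: [-3.141, -0.0, -0.299]
ft_force: [1.2, 0.3, -0.4]
opening: 0.0875
grip_force: 0.0
t: 2.3
eef_pos: [0.6252, -0.1341, 0.1077]
tcp_rot: [3.14, 0.004, -0.304]
ft_force: [-1.2, 1.0, 0.5]
opening: 0.0875
grip_force: 0.0
t 2.3 pos [ 0.6252 -0.1341  0.1077] j6 1.17 d_tool [-0.001  -0.0029  0.0887] d_in_target_frame [-0.0013 -0.0028  0.0887] rot [ 0.0016  0.0035 -0.0044]
```

```bash
python3 steer.py '{"motion": [[-0.001, 0, 0.03, 0, 0, 0, 0.088], [0, 0, 0.03, 0, 0, 0, 0.088], [0, 0, 0.02, 0, 0, 0, 0.088], [0, 0, 0.0085, 0, 0, 0, 0.088], [0, 0, 0, 0, 0, 0, 0.088], [0, 0, 0, 0, 0, 0, 0.088]]}'
python3 d.py .6248 -.1311 .019 -.3
```

```text
t: 3.05
eef_pos: [0.6252, -0.13, 0.0232]
tcp_rot: [-3.141, -0.002, -0.299]
ft_force: [0.1, -0.1, -1.0]
opening: 0.0877
grip_force: 0.0
t 3.05 pos [ 0.6252 -0.13    0.0232] j6 1.17 d_tool [-0.      0.0012  0.0042] d_in_target_frame [-0.      0.0012  0.0042] rot [-0.0005 -0.0017  0.0007]
```

```bash
python3 steer.py '{"motion": [[0, 0.001, 0.004, 0, 0, 0, 0.088], [0, 0, 0, 0, 0, 0, 0.045], [0, 0, 0, 0, 0, 0, 0.045], [0, 0, 0, 0, 0, 0, 0.045], [0, 0, 0, 0, 0, 0, 0.045], [0, 0, 0, 0, 0, 0, 0.045]]}' 8
python3 d.py .6248 -.1311 .019 -.3; python3 d.py .6248 -.1311 .019 -.3
```

```text
t: 3.8
eef_pos: [0.6242, -0.1312, 0.0181]
tcp_rot: [-3.142, -0.0, -0.3]
ft_force: [0.3, -1.2, 0.1]
opening: 0.0515
grip_force: 8.0
t 3.8 pos [ 0.6242 -0.1312  0.0181] j6 1.17 d_tool [ 0.0006 -0.0003 -0.0009] d_in_target_frame [ 0.0006 -0.0003 -0.0009] rot [-0.     -0.0001  0.0002]
t 3.8 pos [ 0.6242 -0.1312  0.0181] j6 1.17 d_tool [ 0.0006 -0.0003 -0.0009] d_in_target_frame [ 0.0006 -0.0003 -0.0009] rot [-0.     -0.0001  0.0002]
```

```bash
python3 steer.py '{"motion": [[0, 0, 0, 0, 0, 0, 0.088], [0, 0, 0, 0, 0, 0, 0.088], [0, 0, 0, 0, 0, 0.1745, 0.088], [0, 0, 0, 0, 0, 0.1745, 0.088], [0, 0, 0, 0, 0, 0.1745, 0.088], [0, 0, 0, 0, 0, 0.1745, 0.088], [0, 0, 0, 0, 0, 0.1745, 0.088], [0, 0, 0, 0, 0, 0.1745, 0.088]]}'
python3 steer.py '{"motion": [[0, 0, 0, 0, 0, 0.1745, 0.088], [0, 0, 0, 0, 0, 0.1745, 0.088], [0, 0, 0, 0, 0, 0.1745, 0.088], [0, 0, 0, 0, 0, 0, 0.088], [0, 0, 0, 0, 0, 0, 0.045], [0, 0, 0, 0, 0, 0, 0.045], [0, 0, 0, 0, 0, 0, 0.045], [0, 0, 0, 0, 0, 0, 0.045]]}'
python3 d.py .6242 -.1312 .0181 -1.8708
python3 steer.py '{"motion": [[0, 0, 0, 0, 0, 0, 0.045], [0, 0, 0, 0, 0, 0, 0.088], [0, 0, 0, 0, 0, 0, 0.088], [0, 0, 0, 0, 0, 0, 0.088], [0, 0, -0.02, 0, 0, 0, 0.088], [0, 0, -0.04, 0, 0, 0, 0.088], [0, 0, -0.04, 0, 0, 0, 0.088], [0, -0.06, 0, 0, 0, 0, 0.088]]}'
python3 steer.py '{"motion": [[0, -0.06, 0, 0, 0, 0, 0.088], [0, -0.06, 0, 0, 0, 0, 0.088], [0, -0.05, 0, 0, 0, 0, 0.088]]}'
python3 - <<'E'
from h import *
t=grab("top"); cv2.imwrite("pics/t2.png",crop(t,240,140,160,120,5))
print(robot.state()["eef_pos"])
u=cen(t,(349.5,195.9),12,dark,-60); print("pad",u,plane(t,u,.0035))
E
```

```text
t: 4.8
eef_pos: [0.6241, -0.1312, 0.0181]
tcp_rot: [3.142, -0.0, -1.353]
ft_force: [0.3, -0.4, -0.3]
opening: 0.0877
grip_force: 0.0
t: 5.8
eef_pos: [0.6241, -0.1312, 0.0181]
tcp_rot: [-3.142, 0.0, -1.87]
ft_force: [-0.6, 0.2, 0.2]
opening: 0.053
grip_force: 0.0
t 5.8 pos [ 0.6241 -0.1312  0.0181] j6 -0.4 d_tool [-0.     -0.0001 -0.    ] d_in_target_frame [-0.     -0.0001 -0.    ] rot [-0.     0.     0.001]
t: 6.8
eef_pos: [0.6823, -0.1482, 0.1242]
tcp_rot: [-3.135, 0.002, -1.868]
ft_force: [1.8, 0.5, 0.4]
opening: 0.0877
grip_force: 0.0
t: 7.18
eef_pos: [0.8455, -0.1998, 0.1177]
tcp_rot: [3.141, -0.0, -1.87]
ft_force: [0.5, 1.0, -0.1]
opening: 0.0876
grip_force: 0.0
[ 0.84906726 -0.20190992  0.11468478]
pad [352.4661641  196.21441094] [ 0.62379617 -0.13973396  0.0035    ]
```

View pics/t2.png

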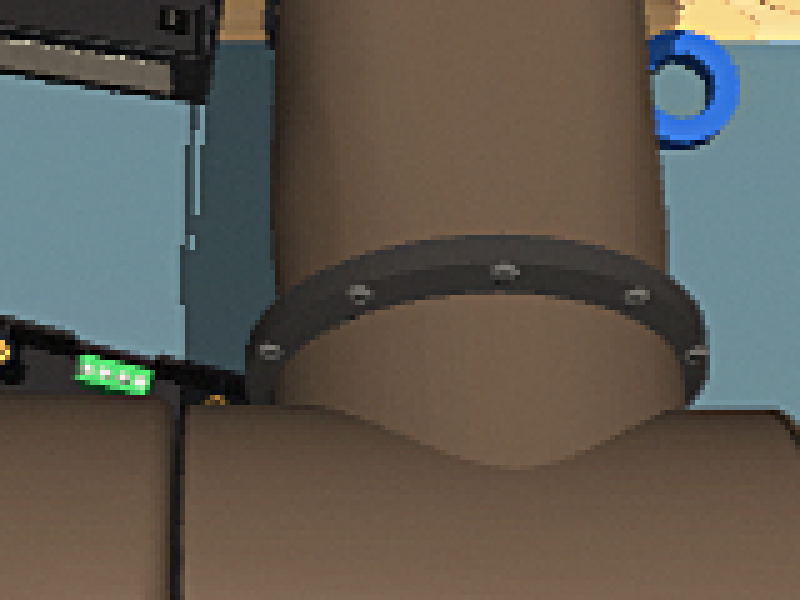

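```bash
python3 d.py .44 -.16 .16 -1.87
python3 steer.py '{"motion": [[0.013, 0.05, -0.01, 0, 0, 0, 0.088], [0.013, 0.055, -0.01, 0, 0, 0, 0.088], [0.013, 0.055, -0.01, 0, 0, 0, 0.088], [0.013, 0.055, -0.01, 0, 0, 0, 0.088], [0.013, 0.055, 0, 0, 0, 0, 0.088], [0.013, 0.055, 0, 0, 0, 0, 0.088], [0.003, 0.055, 0, 0, 0, 0, 0.088], [0, 0.02, 0, 0, 0, 0, 0.088]]}'
python3 - <<'E'
from h import *
t=grab("top"); cv2.imwrite("pics/t3.png",crop(t,240,140,160,120,5))
print(robot.state()["eef_pos"])
u=cen(t,(349.5,195.9),12,dark,-60); print("pad",u,plane(t,u,.0035))
E
```

```text
t 7.22 pos [ 0.8491 -0.2019  0.1147] j6 -0.29 d_tool [ 0.0809  0.4032 -0.045 ] d_in_target_frame [ 0.0805  0.4032 -0.0453] rot [ 0.0003 -0.0019 -0.0007]
t: 8.22
eef_pos: [0.4346, -0.1582, 0.1583]
tcp_rot: [3.142, 0.001, -1.871]
ft_force: [1.2, 0.4, -0.1]
opening: 0.0877
grip_force: 0.0
[ 0.43363654 -0.1578328   0.15838926]
pad [350.03660256 196.00477425] [ 0.62441988 -0.13275144  0.0035    ]
```

View pics/t3.png

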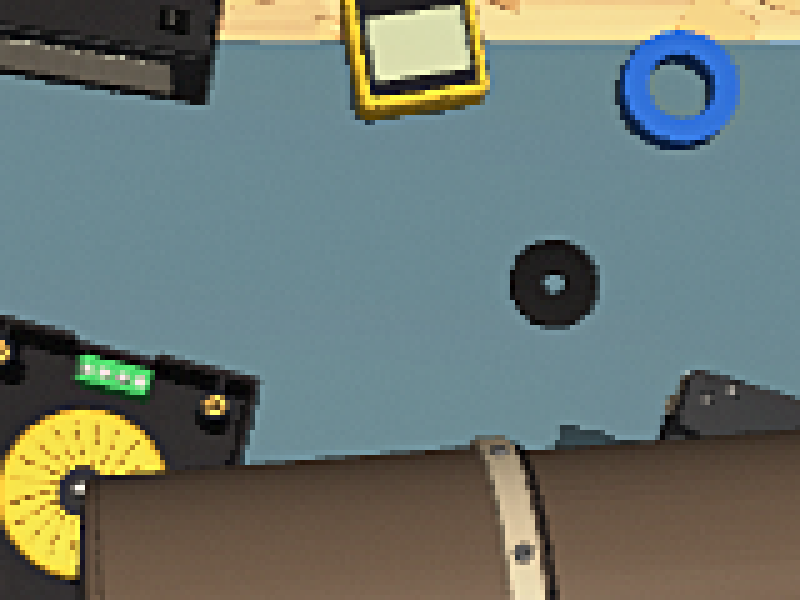

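```bash
python3 d.py .6241 -.1312 .018 -1.8708
python3 steer.py '{"motion": [[0.01, -0.06, 0, 0, 0, 0, 0.088], [0.0075, -0.06, 0.01, 0, 0, 0, 0.088], [0.0075, -0.054, 0.05, 0, 0, 0, 0.088], [0.006, -0.013, 0.05, 0, 0, 0, 0.088], [0, 0, 0.03, 0, 0, 0, 0.088], [0, 0, 0, 0, 0, 0, 0.088]]}'
python3 d.py .6241 -.1312 .018 -1.8708
```

```text
t 8.28 pos [ 0.4336 -0.1578  0.1584] j6 -0.38 d_tool [-0.0816 -0.1741  0.1404] d_in_target_frame [-0.0817 -0.1741  0.1404] rot [ 0.0002  0.0008 -0.0001]
t: 9.02
eef_pos: [0.5978, -0.2396, 0.0228]
tcp_rot: [3.136, -0.001, -1.871]
ft_force: [-0.6, 0.2, 0.3]
opening: 0.0874
grip_force: 0.0
t 9.03 pos [ 0.5978 -0.2396  0.0228] j6 -0.22 d_tool [-0.1114  0.0069  0.0047] d_in_target_frame [-0.1114  0.0069  0.0048] rot [ 0.0058 -0.001  -0.0001]
```

```bash
python3 steer.py '{"motion": [[0, 0, -0.04, 0, 0, 0, 0.088], [-0.05, 0, 0, 0, 0, 0, 0.088], [-0.055, 0, 0, 0, 0, 0, 0.088], [-0.0064, 0.0069, 0, 0, 0, 0, 0.088], [0, 0, 0, 0, 0, 0, 0.088], [0, 0, 0, 0, 0, 0, 0.088]]}'
python3 d.py .6241 -.1312 .018 -1.8708
```

```text
t: 9.78
eef_pos: [0.626, -0.132, 0.0668]
tcp_rot: [-3.141, 0.0, -1.871]
ft_force: [-1.0, -0.1, 0.5]
opening: 0.0873
grip_force: 0.0
t 9.78 pos [ 0.626  -0.132   0.0668] j6 -0.4 d_tool [-0.0002  0.0021  0.0488] d_in_target_frame [-0.0002  0.0021  0.0488] rot [-0.0011  0.0002 -0.    ]
```

```bash
python3 steer.py '{"motion": [[0, 0.002, 0.03, 0, 0, 0, 0.088], [0, 0, 0.0188, 0, 0, 0, 0.088], [0, 0, 0, 0, 0, 0, 0.088], [0, 0, 0, 0, 0, 0, 0.045], [0, 0, 0, 0, 0, 0, 0.045], [0, 0, 0, 0, 0, 0, 0.045], [0, 0, 0, 0, 0, 0, 0.045], [0, 0, 0, 0, 0, 0, 0.045]]}' 12
python3 d.py .5002 .1356 .018 -1.8708
python3 steer.py '{"motion": [[0, 0, -0.04, 0, 0, 0, 0.045], [0, 0, -0.06, 0, 0, 0, 0.045], [0, 0, -0.03, 0, 0, 0, 0.045], [0, 0, 0, 0, 0, 0, 0.045], [0, 0, 0, 0, 0, 0, 0.045]]}'
python3 d.py .5002 .1356 .14 -1.8708
```

```text
t: 10.78
eef_pos: [0.6243, -0.131, 0.0173]
tcp_rot: [-3.141, -0.0, -1.87]
ft_force: [0.4, -0.6, 5.6]
opening: 0.0503
grip_force: 12.4
t 10.78 pos [ 0.6243 -0.131   0.0173] j6 -0.4 d_tool [-0.2181  0.1973 -0.0008] d_in_target_frame [-0.218   0.1974 -0.0007] rot [-0.0005 -0.0001  0.0003]
t: 11.4
eef_pos: [0.6234, -0.1307, 0.1461]
tcp_rot: [3.14, -0.0, -1.871]
ft_force: [-0.8, -0.2, -0.8]
opening: 0.0502
grip_force: 12.0
t 11.4 pos [ 0.6234 -0.1307  0.1461] j6 -0.4 d_tool [-0.218   0.1964  0.0063] d_in_target_frame [-0.218   0.1964  0.0061] rot [ 0.0013 -0.     -0.0001]
```

```bash
python3 steer.py '{"motion": [[-0.04, 0.036, 0, 0, 0, 0, 0.045], [-0.04, 0.036, 0, 0, 0, 0, 0.045], [-0.04, 0.036, 0, 0, 0, 0, 0.045], [-0.04, 0.036, 0, 0, 0, 0, 0.045], [-0.04, 0.036, 0, 0, 0, 0, 0.045], [-0.018, 0.0164, 0.01, 0, 0, 0, 0.045], [0, 0, 0.01, 0, 0, 0, 0.045], [0, 0, 0, 0, 0, 0, 0.045]]}'
python3 steer.py '{"motion": [[0, 0, 0.01, 0, 0, 0, 0.045], [0, 0, 0, 0, 0, 0, 0.045]]}'
python3 d.py .5002 .1356 .095 -1.8708
python3 - <<'E'
from h import *
s=grab("side"); cv2.imwrite("pics/s3.png",crop(s,250,190,80,60,9))
t=grab("top"); cv2.imwrite("pics/t4.png",crop(t,210,180,90,90,6))
print(proj(s,[.5003,.134,.068]),proj(t,[.5006,.134,.068]))
E
```

```text
t: 12.4
eef_pos: [0.4999, 0.1348, 0.1253]
tcp_rot: [3.139, -0.003, -1.87]
ft_force: [0.6, -0.7, 0.0]
opening: 0.0503
grip_force: 12.0
t: 12.65
eef_pos: [0.5004, 0.1346, 0.116]
tcp_rot: [3.14, -0.001, -1.872]
ft_force: [0.1, 0.5, -0.5]
opening: 0.0503
grip_force: 12.0
t 12.65 pos [0.5004 0.1346 0.116 ] j6 -0.94 d_tool [-0.0009  0.0005  0.021 ] d_in_target_frame [-0.0009  0.0005  0.021 ] rot [ 0.0012 -0.0014 -0.001 ]
[297.34899041 229.1210071 ] [255.53324616 237.02689272]
```

View pics/s3.png

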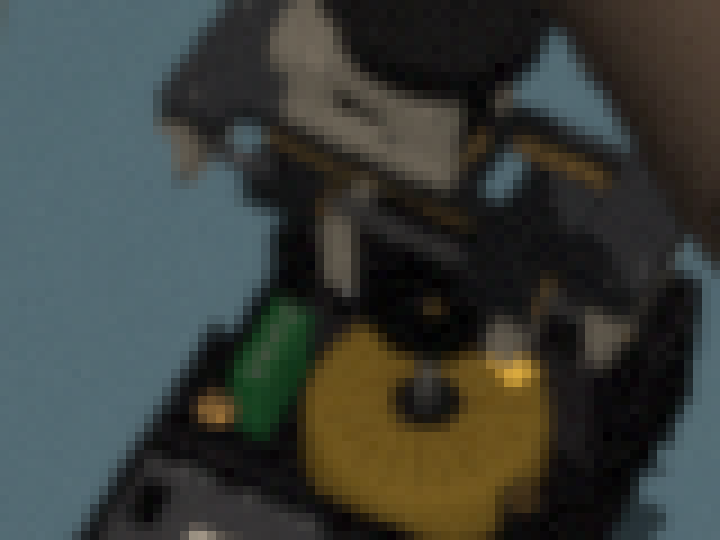

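```bash
python3 - <<'E'
from h import *
s=grab("side")
for n,u,z in(("hole",(432,308),.102),("tip",(428,372),.068)):
    print(n,plane(s,np.array(u)/9+[250-.5,190-.5],z))
E
python3 d.py .5002 .1356 .095 -1.8708
```

```text
hole [0.50011188 0.13637076 0.102     ]
tip [0.49980851 0.14135859 0.068     ]
t 12.8 pos [0.5009 0.1353 0.1171] j6 -0.94 d_tool [-0.0001  0.0008  0.0221] d_in_target_frame [-0.0001  0.0008  0.0221] rot [-0.0001 -0.     -0.0002]
```

```bash
python3 steer.py '{"motion": [[0, 0.0007, 0.015, 0, 0, 0, 0.045], [0, 0, 0.015, 0, 0, 0, 0.045], [0, 0, 0.008, 0, 0, 0, 0.045], [0, 0, 0, 0, 0, 0, 0.045], [0, 0, 0, 0, 0, 0, 0.045]]}'
python3 d.py .5002 .1356 .061 -1.8708
```

```text
t: 13.42
eef_pos: [0.5002, 0.136, 0.0791]
tcp_rot: [-3.141, -0.0, -1.87]
ft_force: [-0.6, -0.7, 1.0]
opening: 0.0505
grip_force: 12.0
t 13.43 pos [0.5002 0.136  0.0791] j6 -0.94 d_tool [ 0.0004 -0.0001  0.0181] d_in_target_frame [ 0.0004 -0.0001  0.0181] rot [-0.0002 -0.      0.0007]
```

Past the tip without force; go on down.

```bash
python3 steer.py '{"motion": [[0, 0, 0.008, 0, 0, 0, 0.045], [0, 0, 0.006, 0, 0, 0, 0.045], [0, 0, 0.003, 0, 0, 0, 0.045], [0, 0, 0, 0, 0, 0, 0.045], [0, 0, 0, 0, 0, 0, 0.045]]}'
python3 d.py .5002 .1356 .061 -1.8708
```

```text
t: 14.05
eef_pos: [0.5001, 0.1359, 0.0621]
tcp_rot: [-3.141, 0.0, -1.87]
ft_force: [1.0, 0.4, 0.6]
opening: 0.0502
grip_force: 12.0
t 14.05 pos [0.5001 0.1359 0.0621] j6 -0.94 d_tool [ 0.0003 -0.0002  0.0011] d_in_target_frame [ 0.0003 -0.0002  0.0011] rot [-0.0001  0.0001  0.0005]
```

```bash
python3 steer.py '{"motion": [[0, 0, 0.001, 0, 0, 0, 0.045], [0, 0, 0.001, 0, 0, 0, 0.045], [0, 0, 0, 0, 0, 0, 0.045]]}'
python3 steer.py '{"motion": [[0, 0, 0.001, 0, 0, 0, 0.045], [0, 0, 0, 0, 0, 0, 0.045], [0, 0, 0, 0, 0, 0, 0.068], [0, 0, 0, 0, 0, 0, 0.068], [0, 0, 0, 0, 0, 0, 0.068], [0, 0, -0.03, 0, 0, 0, 0.068], [0, 0, -0.05, 0, 0, 0, 0.068], [0, 0, -0.02, 0, 0, 0, 0.068]]}'
python3 d.py .4577 -.0931 .14 -1.8708
```

```text
t: 14.42
eef_pos: [0.5001, 0.1359, 0.0603]
tcp_rot: [-3.141, 0.0, -1.87]
ft_force: [-1.1, 0.5, 4.4]
opening: 0.0505
grip_force: 14.0
t: 15.42
eef_pos: [0.5011, 0.1364, 0.1618]
tcp_rot: [-3.139, 0.003, -1.87]
ft_force: [-0.2, 0.5, 0.3]
opening: 0.0682
grip_force: 0.0
t 15.43 pos [0.5011 0.1364 0.1618] j6 -0.94 d_tool [ 0.2322 -0.0261  0.0212] d_in_target_frame [ 0.2321 -0.0264  0.0218] rot [-0.0027  0.0028  0.0008]
```

```bash
python3 steer.py '{"motion": [[0.05, -0.006, 0, 0, 0, 0, 0.088], [0.05, -0.006, 0, 0, 0, 0, 0.088], [0.05, -0.006, 0, 0, 0, 0, 0.088], [0.05, -0.006, 0.01, 0, 0, 0, 0.088], [0.032, -0.002, 0.02, 0, 0, 0, 0.088], [0, 0, 0.02, 0, 0, 0, 0.088], [0, 0, 0, 0, 0, 0, 0.088], [0, 0, 0, 0, 0, 0, 0.088]]}'
python3 d.py .4577 -.0931 .019 -1.8708
```

```text
t: 16.42
eef_pos: [0.4569, -0.0932, 0.1096]
tcp_rot: [-3.141, 0.0, -1.87]
ft_force: [-0.1, 1.2, 0.3]
opening: 0.0873
grip_force: 0.0
t 16.43 pos [ 0.4569 -0.0932  0.1096] j6 -0.52 d_tool [-0.0003 -0.0006  0.0906] d_in_target_frame [-0.0003 -0.0007  0.0906] rot [-0.0006  0.0001  0.0011]
```

```bash
python3 steer.py '{"motion": [[0, -0.0006, 0.03, 0, 0, 0, 0.088], [0, 0, 0.03, 0, 0, 0, 0.088], [0, 0, 0.02, 0, 0, 0, 0.088], [0, 0, 0.0105, 0, 0, 0, 0.088], [0, 0, 0, 0, 0, 0, 0.088], [0, 0, 0, 0, 0, 0, 0.088]]}'
python3 d.py .4577 -.0931 .0185 -1.8708
python3 steer.py '{"motion": [[0, 0, 0, 0, 0, 0, 0.045], [0, 0, 0, 0, 0, 0, 0.045], [0, 0, 0, 0, 0, 0, 0.045], [0, 0, 0, 0, 0, 0, 0.045], [0, 0, 0, 0, 0, 0, 0.045], [0, 0, 0, 0, 0, 0, 0.045]]}' 25
python3 d.py .4577 -.0931 .0185 -1.8708
```

```text
t: 17.18
eef_pos: [0.4577, -0.0934, 0.0194]
tcp_rot: [-3.14, 0.001, -1.87]
ft_force: [1.1, 0.5, 0.6]
opening: 0.0875
grip_force: 0.0
t 17.18 pos [ 0.4577 -0.0934  0.0194] j6 -0.52 d_tool [-0.0003  0.0001  0.0009] d_in_target_frame [-0.0003  0.0001  0.0009] rot [-0.0013  0.0006  0.001 ]
t: 17.92
eef_pos: [0.4571, -0.0936, 0.0186]
tcp_rot: [-3.141, 0.0, -1.87]
ft_force: [0.5, -0.3, 1.6]
opening: 0.0506
grip_force: 25.0
t 17.93 pos [ 0.4571 -0.0936  0.0186] j6 -0.52 d_tool [-0.0007 -0.0004  0.0001] d_in_target_frame [-0.0007 -0.0004  0.0001] rot [-0.0001  0.      0.0005]
```

```bash
python3 steer.py '{"motion": [[0, 0, -0.03, 0, 0, 0, 0.045], [0, 0, -0.05, 0, 0, 0, 0.045], [0, 0, -0.04, 0, 0, 0, 0.045], [-0.03, 0.005, 0, 0, 0, 0, 0.045], [-0.05, 0.006, 0, 0, 0, 0, 0.045], [-0.05, 0.006, 0, 0, 0, 0, 0.045], [-0.05, 0.006, 0, 0, 0, 0, 0.045], [-0.05, 0.006, 0, 0, 0, 0, 0.045]]}'
python3 steer.py '{"motion": [[0, 0, 0, 0, 0, 0, 0.045], [0, 0, 0, 0, 0, 0, 0.045]]}'
python3 d.py .5001 .1358 .115 -1.8708
```

```text
t: 18.92
eef_pos: [0.4969, 0.1362, 0.1383]
tcp_rot: [3.141, -0.0, -1.87]
ft_force: [0.5, 0.3, -0.5]
opening: 0.0508
grip_force: 25.0
t: 19.18
eef_pos: [0.4965, 0.1345, 0.138]
tcp_rot: [3.141, -0.001, -1.87]
ft_force: [-0.1, 0.5, -0.6]
opening: 0.0505
grip_force: 25.0
t 19.18 pos [0.4965 0.1345 0.138 ] j6 -0.95 d_tool [-0.0023 -0.0031  0.023 ] d_in_target_frame [-0.0023 -0.0031  0.023 ] rot [ 0.001  -0.001   0.0011]
```

```bash
python3 steer.py '{"motion": [[-0.0017, -0.0031, 0.01, 0, 0, 0, 0.045], [0, 0, 0.01, 0, 0, 0, 0.045], [0, 0, 0, 0, 0, 0, 0.045], [0, 0, 0, 0, 0, 0, 0.045]]}'
python3 d.py .5001 .1358 .0925 -1.8708
python3 - <<'E'
from h import *
s=grab("side"); cv2.imwrite("pics/s5.png",crop(s,250,190,80,60,9))
E
```

```text
t: 19.68
eef_pos: [0.5006, 0.135, 0.1185]
tcp_rot: [3.142, -0.0, -1.871]
ft_force: [0.8, 1.5, -2.2]
opening: 0.0505
grip_force: 25.0
t 19.68 pos [0.5006 0.135  0.1185] j6 -0.94 d_tool [-0.0006  0.0007  0.026 ] d_in_target_frame [-0.0006  0.0007  0.026 ] rot [ 0.0001 -0.0004  0.0001]
```

View pics/s5.png

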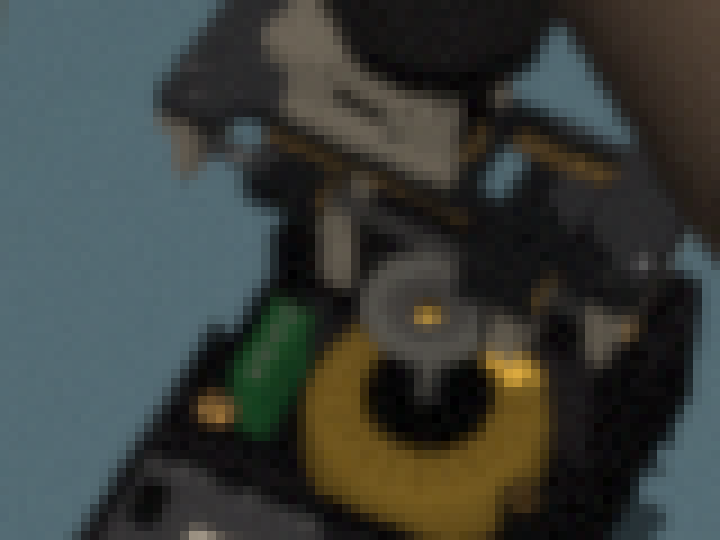

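The pad lies home at about (430, 400) with the stud standing through it. The washer is held level above it, its hole at (428, 315), in line with the stud. I'll lower it.

```bash
python3 steer.py '{"motion": [[-0.0006, 0.0003, 0.015, 0, 0, 0, 0.045], [0, 0, 0.014, 0, 0, 0, 0.045], [0, 0, 0.008, 0, 0, 0, 0.045], [0, 0, 0, 0, 0, 0, 0.045], [0, 0, 0, 0, 0, 0, 0.045]]}'
python3 d.py .5001 .1358 .0683 -1.8708
```

```text
t: 20.35
eef_pos: [0.5007, 0.1362, 0.0816]
tcp_rot: [-3.141, 0.0, -1.87]
ft_force: [-0.1, 0.1, -0.2]
opening: 0.0507
grip_force: 25.0
t 20.35 pos [0.5007 0.1362 0.0816] j6 -0.94 d_tool [0.0005 0.0004 0.0133] d_in_target_frame [0.0005 0.0004 0.0133] rot [-0.0002  0.      0.0008]
```

```bash
python3 steer.py '{"motion": [[0, 0, 0.007, 0, 0, 0, 0.045], [0, 0, 0.005, 0, 0, 0, 0.045], [0, 0, 0, 0, 0, 0, 0.045], [0, 0, 0, 0, 0, 0, 0.045]]}'
python3 steer.py '{"motion": [[0, 0, 0.001, 0, 0, 0, 0.045], [0, 0, 0.001, 0, 0, 0, 0.045], [0, 0, 0, 0, 0, 0, 0.045]]}'
python3 d.py .5001 .1358 .0683 -1.8708
```

```text
t: 20.85
eef_pos: [0.5005, 0.136, 0.0695]
tcp_rot: [3.142, -0.0, -1.87]
ft_force: [0.4, -0.7, -0.1]
opening: 0.0505
grip_force: 25.0
t: 21.22
eef_pos: [0.5006, 0.1361, 0.0685]
tcp_rot: [-3.141, 0.0, -1.87]
ft_force: [-4.1, -0.9, 10.4]
opening: 0.0502
grip_force: 25.0
t 21.23 pos [0.5006 0.1361 0.0685] j6 -0.94 d_tool [0.0005 0.0004 0.0002] d_in_target_frame [0.0005 0.0004 0.0002] rot [-0.0005  0.0004  0.0008]
```

```bash
python3 steer.py '{"motion": [[0, 0, -0.001, 0, 0, 0, 0.045], [0, 0, 0, 0, 0, 0, 0.068], [0, 0, 0, 0, 0, 0, 0.068], [0, 0, 0, 0, 0, 0, 0.068], [0, 0, -0.03, 0, 0, 0, 0.068], [0, 0, -0.05, 0, 0, 0, 0.068], [0.03, 0, -0.02, 0, 0, 0, 0.088], [0.06, -0.005, 0, 0, 0, 0, 0.088]]}'
python3 d.py .4888 -.3667 .12 -1.852
```

```text
t: 22.22
eef_pos: [0.4801, 0.0493, 0.1705]
tcp_rot: [-3.138, 0.003, -1.867]
ft_force: [0.9, -0.1, -0.9]
opening: 0.0827
grip_force: 0.0
t 22.23 pos [0.4801 0.0493 0.1705] j6 -0.81 d_tool [ 0.3955 -0.1297  0.0498] d_in_target_frame [ 0.3973 -0.1238  0.0505] rot [-0.0034  0.0028 -0.0152]
```

```bash
python3 steer.py '{"motion": [[0.056, -0.018, 0, 0, 0, -0.015, 0.088], [0.056, -0.018, 0, 0, 0, 0, 0.088], [0.056, -0.018, 0, 0, 0, 0, 0.088], [0.056, -0.018, 0.01, 0, 0, 0, 0.088], [0.056, -0.018, 0.01, 0, 0, 0, 0.088], [0.056, -0.018, 0.01, 0, 0, 0, 0.088], [0.056, -0.018, 0.01, 0, 0, 0, 0.088], [0, 0, 0, 0, 0, 0, 0.088]]}'
python3 - <<'E'
from h import *
import m
t=grab("top"); cv2.imwrite("pics/t6.png",np.hstack([crop(t,228,195,70,80,5),crop(t,398,205,70,80,5)]))
P={}
for k in "abcd":
    u=cen(t,m.th[k],2.5,blu,-5); P[k]=plane(t,u,.0025)
print("NOW cover",m.fit(P))
u=cen(t,(256,237),12,dark,-60);print("pad/washer area",u,plane(t,u,.05))
E
python3 d.py .4888 -.3667 .026 -1.852
```

```text
t: 23.22
eef_pos: [0.4875, -0.3664, 0.1266]
tcp_rot: [3.139, -0.0, -1.86]
ft_force: [-0.2, 1.6, 0.1]
opening: 0.0879
grip_force: 0.0
boss a [239.45 209.69] [273.5  235.17] [0.5743 0.1779 0.0693] 0.0002
boss b [282.62 220.55] [289.33 210.24] [0.5443 0.0616 0.0713] 0.0002
boss c [265.83 263.01] [318.15 226.08] [0.4322 0.1062 0.0691] 0.0011
boss d [233.61 254.81] [306.3  242.95] [0.4556 0.1907 0.078 ] 0.0053
unit [0.50058378 0.13398182] -14.121096394805186 [[-0.24667532  0.17187951]
 [ 0.05089009 -0.42649774]
 [ 0.17429312 -0.001669  ]
 [ 0.0214921   0.25628723]]
unit [0.50203233 0.13568683] -14.24896831267296 [[ 1.63328468 -2.08232178]
 [ 1.586564   -0.91608721]
 [ 0.69706385 -2.04688377]
 [-3.91691254  5.04529276]]
hole a [418.49 216.93] [301.26 146.36] [ 0.57   -0.3252  0.0083] 0.0146
hole b [459.59 228.49] [326.51 130.46] [ 0.5098 -0.4354  0.0171] 0.0369
hole c [444.9 267.7] [341.29 142.71] [ 0.4203 -0.3968 -0.0046] 0.0017
hole d [414.31 259.07] [332.5 156. ] [ 0.4441 -0.3113 -0.0037] 0.0006
cover [ 0.48907058 -0.3683305 ] -16.11040180331399 [[-0.04579827 -0.09032126]
 [ 0.07926284 
[... 735 characters left out ...]
5.50043739] [0.49949464 0.14087806 0.04      ]
(array([0.50071782, 0.13456492, 0.03107337]), np.float64(0.00025538524081199015))
fan [435.0431207  242.77448371] [ 0.48768137 -0.36171045  0.025     ]
NOW cover (array([nan, nan]), np.float64(nan), array([[nan, nan],
       [nan, nan],
       [nan, nan],
       [nan, nan]]))
pad/washer area [258.04841802 243.86816874] [0.48363698 0.12823706 0.05      ]
t 23.38 pos [ 0.4884 -0.3628  0.1282] j6 0.03 d_tool [ 0.0037 -0.0015  0.1022] d_in_target_frame [ 0.0037 -0.0014  0.1022] rot [ 0.0007  0.0002 -0.0038]h.py:20: RuntimeWarning: invalid value encountered in divide
  m=w*(np.hypot(X-uv[0],Y-uv[1])<=r); uv=np.array([(m*X).sum(),(m*Y).sum()])/m.sum()
```

View pics/t6.png

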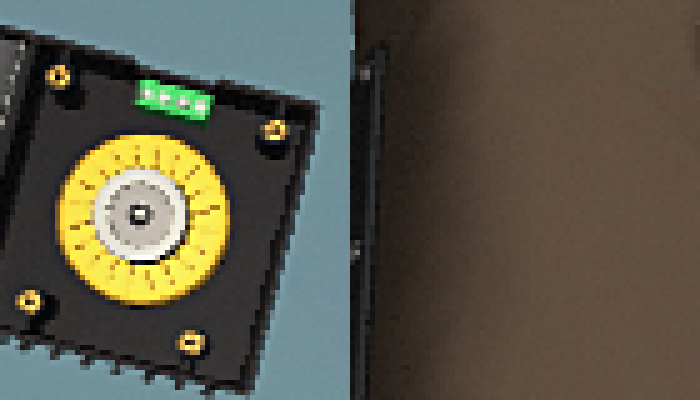

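Washer is centred on the ring with the stud through its hole at (141, 215); the four bosses are clear. The arm hides the cover in this shot. Descending on the fan.

```bash
python3 steer.py '{"motion": [[0.003, -0.0014, 0.03, 0, 0, -0.004, 0.088], [0, 0, 0.03, 0, 0, 0, 0.088], [0, 0, 0.02, 0, 0, 0, 0.088], [0, 0, 0.012, 0, 0, 0, 0.088], [0, 0, 0, 0, 0, 0, 0.088], [0, 0, 0, 0, 0, 0, 0.088]]}'
python3 d.py .4888 -.3667 .0255 -1.852
```

```text
t: 24.12
eef_pos: [0.49, -0.3662, 0.0376]
tcp_rot: [-3.14, -0.0, -1.851]
ft_force: [-0.3, -0.3, 2.1]
opening: 0.0883
grip_force: 0.0
t 24.12 pos [ 0.49   -0.3662  0.0376] j6 0.04 d_tool [0.0008 0.001  0.0121] d_in_target_frame [0.0008 0.001  0.0121] rot [-0.0015 -0.0003  0.0015]
```

```bash
python3 steer.py '{"motion": [[0.0006, 0.0008, 0.008, 0, 0, 0, 0.088], [0, 0, 0.0025, 0, 0, 0, 0.088], [0, 0, 0, 0, 0, 0, 0.088], [0, 0, 0, 0, 0, 0, 0.088]]}'
python3 d.py .4888 -.3667 .0255 -1.852
python3 steer.py '{"motion": [[0, 0, 0, 0, 0, 0, 0.04], [0, 0, 0, 0, 0, 0, 0.04], [0, 0, 0, 0, 0, 0, 0.04], [0, 0, 0, 0, 0, 0, 0.04], [0, 0, 0, 0, 0, 0, 0.04], [0, 0, 0, 0, 0, 0, 0.04]]}' 45
python3 d.py .4888 -.3667 .0255 -1.852
```

```text
t: 24.62
eef_pos: [0.4883, -0.3668, 0.0261]
tcp_rot: [-3.142, -0.0, -1.851]
ft_force: [-0.5, 1.0, -0.4]
opening: 0.088
grip_force: 0.0
t 24.62 pos [ 0.4883 -0.3668  0.0261] j6 0.04 d_tool [-0.0002 -0.0004  0.0006] d_in_target_frame [-0.0002 -0.0004  0.0006] rot [-0.     -0.0001  0.0006]
t: 25.38
eef_pos: [0.4885, -0.3667, 0.0261]
tcp_rot: [-3.141, -0.0, -1.851]
ft_force: [0.6, -0.0, -0.3]
opening: 0.0497
grip_force: 45.0
t 25.38 pos [ 0.4885 -0.3667  0.0261] j6 0.04 d_tool [-0.0001 -0.0003  0.0006] d_in_target_frame [-0.0001 -0.0003  0.0006] rot [-0.0002 -0.      0.0008]
```

```bash
python3 steer.py '{"motion": [[0, 0, -0.015, 0, 0, 0, 0.04], [0, 0, -0.03, 0, 0, 0, 0.04], [0, 0, -0.04, 0, 0, 0, 0.04], [0, 0, -0.035, 0, 0, -0.034, 0.04], [0, 0, -0.01, 0, 0, 0, 0.04], [0, 0, 0, 0, 0, 0, 0.04]]}'
python3 d.py .5003 .1356 .16 -1.8173
```

```text
t: 26.12
eef_pos: [0.4881, -0.3664, 0.1562]
tcp_rot: [-3.141, 0.0, -1.818]
ft_force: [-0.3, 0.4, -4.3]
opening: 0.0496
grip_force: 45.0
t 26.12 pos [ 0.4881 -0.3664  0.1562] j6 0.08 d_tool [-0.4897  0.1111 -0.0037] d_in_target_frame [-0.4898  0.1106 -0.0038] rot [-0.0005  0.0004 -0.0009]
```

```bash
python3 steer.py '{"motion": [[-0.02, 0.0045, 0, 0, 0, 0, 0.04], [-0.04, 0.009, 0, 0, 0, 0, 0.04], [-0.05, 0.0113, 0, 0, 0, 0, 0.04], [-0.05, 0.0113, 0, 0, 0, 0, 0.04], [-0.05, 0.0113, 0, 0, 0, 0, 0.04], [-0.05, 0.0113, 0, 0, 0, 0, 0.04], [-0.05, 0.0113, 0, 0, 0, 0, 0.04], [-0.05, 0.0113, 0, 0, 0, 0, 0.04]]}'
python3 steer.py '{"motion": [[-0.05, 0.0113, 0, 0, 0, 0, 0.04], [-0.04, 0.009, 0, 0, 0, 0, 0.04], [-0.0297, 0.0068, 0, 0, 0, 0, 0.04], [-0.01, 0.0025, 0, 0, 0, 0, 0.04], [0, 0, 0, 0, 0, 0, 0.04], [0, 0, 0, 0, 0, 0, 0.04], [0, 0, 0, 0, 0, 0, 0.04]]}'
python3 d.py .5003 .1356 .1151 -1.8173
```

```text
t: 27.12
eef_pos: [0.4958, 0.0042, 0.1547]
tcp_rot: [3.139, -0.001, -1.817]
ft_force: [0.5, -0.3, -4.3]
opening: 0.05
grip_force: 45.0
t: 28.0
eef_pos: [0.5001, 0.1343, 0.1559]
tcp_rot: [3.141, -0.0, -1.819]
ft_force: [-1.3, 1.1, -3.8]
opening: 0.0494
grip_force: 45.0
t 28.0 pos [0.5001 0.1343 0.1559] j6 -0.89 d_tool [-0.0013  0.0001  0.0408] d_in_target_frame [-0.0013  0.0001  0.0408] rot [ 0.0003 -0.0003 -0.0012]
```

```bash
python3 steer.py '{"motion": [[-0.001, 0, 0.015, 0, 0, -0.001, 0.04], [0, 0, 0.015, 0, 0, 0, 0.04], [0, 0, 0.0105, 0, 0, 0, 0.04], [0, 0, 0, 0, 0, 0, 0.04], [0, 0, 0, 0, 0, 0, 0.04]]}'
for i in 1 2 ; do python3 d.py .5003 .1356 .1151 -1.8173; python3 steer.py '{"motion": [[0, 0, 0, 0, 0, 0, 0.04], [0, 0, 0, 0, 0, 0, 0.04]]}'>/dev/null; done
python3 - <<'E'
from h import *
t=grab("top"); s=grab("side")
cv2.imwrite("pics/f.png",np.vstack([crop(t,220,190,90,90,4)[:300].copy(),crop(s,245,175,90,75,4)]))
np.savez("f1.npz",top=t["frame"],side=s["frame"])
E
```

```text
t: 28.62
eef_pos: [0.5007, 0.1364, 0.1156]
tcp_rot: [-3.141, -0.0, -1.816]
ft_force: [-0.5, -0.0, -3.6]
opening: 0.0496
grip_force: 45.0
t 28.62 pos [0.5007 0.1364 0.1156] j6 -0.89 d_tool [0.0009 0.0002 0.0005] d_in_target_frame [0.0009 0.0002 0.0005] rot [-0.0002 -0.      0.0012]
t 28.88 pos [0.5007 0.1364 0.1159] j6 -0.89 d_tool [0.0009 0.0002 0.0008] d_in_target_frame [0.0009 0.0002 0.0008] rot [-0.0005  0.0006  0.0011]
```

View pics/f.png

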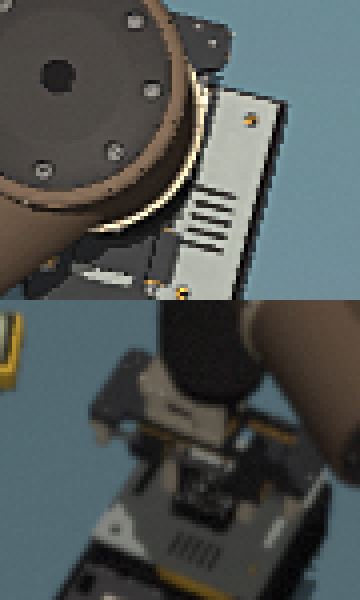

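Cover sits level over the unit, brass visible through hole b at (250, 120) and hole c at (183, 292). I'll check these holes numerically against the bosses measured before.

Run:
```python
from h import *
f=np.load("f1.npz"); t=grab("top"); t["frame"]=f["top"]
gd=lambda r,g,b:np.maximum(200-b,0)   # non-light pixels
for k,u,bo in(("b",(282,219.5),(282.62,220.55)),("c",(265.25,262.5),(265.83,263.01))):
    x,y=np.round(u).astype(int); print(t["frame"][y-4:y+5,x-4:x+5,2])
    h=cen(t,u,2.6,gd,30); P=plane(t,h,.0915); B=plane(t,bo,.074); print(k,h,"hole-boss mm",((P-B)[:2]*1e3).round(2))
```

```text
[[173 178 180 181 179 181 181 182 182]
 [175 177 181 187 190 188 182 181 178]
 [175 177 182 169  97 123 175 184 179]
 [175 179 175 100  32  40 122 185 182]
 [177 180 172  96  56  29 130 183 181]
 [176 177 178 161  95  92 174 183 183]
 [175 175 177 180 186 186 183 178 186]
 [178 174 176 174 177 177 176 178 188]
 [180 178 176 178 174 175 177 180 182]]
b [282.4026975  219.55105973] hole-boss mm [0.33 0.59]
[[ 65  48 114 186 176 175 174 171 171]
 [ 63  60 149 184 177 174 174 173 170]
 [ 52  66 190 184 181 180 180 173 173]
 [ 94 147 183 152 115 142 184 180 176]
 [183 182 157  47  95  88 160 182 174]
 [179 178 157  59   5  32 127 181 176]
 [175 177 166  73  92  81 170 176 177]
 [179 174 179 180 171 187 179 172 173]
 [186 174 176 177 178 177 172 169 171]]
c [265.02977233 262.79246935] hole-boss mm [0.12 1.36]
```

```bash
python3 steer.py '{"motion": [[0.0009, 0.0002, 0.0005, 0, 0, 0.001, 0.04], [0, 0, 0, 0, 0, 0, 0.04], [0, 0, 0, 0, 0, 0, 0.04], [0, 0, 0, 0, 0, 0, 0.04], [0, 0, 0, 0, 0, 0, 0.04]]}'
python3 d.py .5003 .1356 .1151 -1.8173
python3 - <<'E'
from h import *
t=grab("top")
gd=lambda r,g,b:np.maximum(200-b,0)
for k,u,bo in(("b",(282,219.5),(282.62,220.55)),("c",(265.25,262.5),(265.83,263.01))):
    h=cen(t,u,2.6,gd,30); print(k,((plane(t,h,.0915)-plane(t,bo,.074))[:2]*1e3).round(2))
E
```

```text
t: 29.9
eef_pos: [0.5, 0.1354, 0.115]
tcp_rot: [3.142, -0.0, -1.817]
ft_force: [-0.5, 0.2, -3.4]
opening: 0.0496
grip_force: 45.0
t 29.9 pos [0.5    0.1354 0.115 ] j6 -0.89 d_tool [-0.0003 -0.0002 -0.0001] d_in_target_frame [-0.0003 -0.0002 -0.0001] rot [ 0.     -0.0001  0.    ]
b [-0.57 -0.2 ]
c [-0.42  0.59]
```

Within about 0.6 mm of the bosses, level and at the right height; handing in.

```bash
python3 -c "
from rig import robot; print(robot.sign_off())"
```

```text
the job is handed in; nothing more can be done
None
```

The pad and then the washer are home on the stud and released. The cover is held level about 15 mm above the bosses, with the two holes I could see within about 0.7 mm of their threads (the arm hid the other two); handed in at about 30 s.

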